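# Set up the second varnishing stand

## Robot

A 6-joint arm with a two-finger parallel gripper is mounted at the origin on a cart in front of the work surface, level with it; the furniture and walls round the work are solid. World frame = base frame: x ahead of the robot, y to its left, z up, the work surface at z = 0. Lengths are in mm, angles in rad, forces in N, time in s.
With the tool pointing down it reaches from about 300 to 775 mm from the base axis. Payload 14.6 kg.
Tool frame: the origin (TCP) lies at the very end of the fingers, on their centre line; the grasp point (between the pads) lies 19 mm behind it; z points along the fingers, y is the line along which they close (so a half turn about z gives the same grasp; the last joint's range is limited). The gripper opens to 94 mm and grips with 3 to 60 N. Pads are 16 mm wide; open, the fingers measure 119 mm over their backs; the gripper's body (75 mm by 177 mm) begins 78 mm behind the grasp point.
Start: joints at [-0.067, 0.3, 1.521, -0, 1.321, -0.067], TCP at [549.99, -0.002, 205.446] pointing down, gripper open.
Joint ranges: [-3.03, 3.03], [-0.79, 2.21], [0.23, 2.52], [-1.04, 4.18], [0, 3.07], [-2.55, 2.55]. Speed limits (rad/s): [2.22, 2.22, 2.57, 3.14, 3.14, 3.14].

## Interface

Orientations are given as [roll, pitch, yaw] about the fixed x, y, z axes, in that order (R = Rz(yaw) Ry(pitch) Rx(roll)).
In Python, from cell import manip, optics gives the robot as it stands.
- The arm moves only by the shell command python3 -m crank 'ROWS' [FORCE]. ROWS is JSON, a list of rows, each a list of 7 numbers: the opening in per cent of the stroke, from 0 (shut) to 100 (fully open), then the shift along the tool's x, y, z in mm, then the turn, a rotation vector about the tool's x, y, z in rad. A call has 1 to 10 rows; each row is the pose to reach, as a shift and turn from the pose commanded when the call began, along the tool's axes at that moment; what a row does not reach only later rows make up. A row lasts 1/10 s, in which the tool goes at most 50 mm and 8.59 degrees, less where a joint would pass 70% of its speed; a pose out of reach is approached as far as the arm can. A call with a gripper value outside its range is refused whole. The fingers move at their own pace and stop on an object; FORCE is the grip in N (left out, the last holds). Time passes only in rows, so rows that repeat a pose let the fingers close. It gives the time, the measured TCP pose, the force, the opening and the grip force at its end, in the units of the state.
- manip.read_state(): the state, without advancing time (a new reading comes with each control period).
- optics.camera(name): name is "scene" or "side" or "wrist"; returns (picture, depth): 420x560x3 uint8, red, green, blue; 420x560 float32, mm along the optical axis (not along the pixel's ray), 0 where there is no reading.
- optics.calibration(name): a dict with "camera_matrix" (3x3 intrinsics, pixels), "k1" (the pictures are not rectified: a ray, as slopes to the right and down, at radius r is drawn at 1 + k1 r^2 times it, then the intrinsics apply), "R" (3x3) and "t" (3): a world point X has camera coordinates R X + t. Camera axes: x right, y down, z forward; pixel columns grow to the right and rows downward; lengths in mm; the calibration is good to about 2 mm. A picture is of the moment at which its call begins: read the wrist's pose just before it. calibration takes no time and is no camera call; for the wrist camera it gives the pose at the moment of the call.
- manip.sign_off(): hands the job in; it is judged then, once.
The state is a dict: "clock": time; "joints": joint angles; "qd": joint speeds; "effort": joint torques, N m; "eef_pos": TCP position; "eef_rot": TCP orientation; "wrist_force": force on the tool from outside, world axes, zero at the start; "moment": the same for the moment, N m; "finger_gap": finger opening in mm; "finger_force": force on a finger pad.
Only numpy, scipy, OpenCV 4.12 (cv2) and the standard library are available. Lean on these libraries where they do the work, as an engineer would, in place of code of your own. Each camera call takes 0.05 s, during which the arm holds its last target. There are 200 camera calls.

## Task

Set up the second varnishing stand to match the one that is already up: take the red rubber pad out of the parts tray and seat it fully down over the steel pin on top of the collapsed stand. Then take hold of the stand's black head so that the yellow lock button is pressed in, pull it straight up past the first stop to the second stop (both tubes fully out) without lifting its foot off the bench, and finish still holding the head up there, because the mast sinks when let go. Leave the other things on the bench where they are.

Things in the scene. Friction and masses are not known exactly. Their poses are not given: they have to be found in the camera images.
- stand: Telescopic stand, shut: green foot 140 mm across, 2.6 kg, loose on the bench, with an upright mast of three nested tubes. Origin: centre of the foot's underside; z up the mast; y to the side with the yellow button. Black collar 40 mm across at 70 to 88 mm height, its thumb screw sticks out 50 mm to -x (not used). Shut, the black head spans 93 to 126 mm height, the pin's tip is at 138 mm
- stand_seat (a point): Centre of the flat top of the stand's black head, where the pad's underside must rest (126 mm above the bench when shut). The steel pin stands on it: 12 mm thick, 12 mm tall, its last 4 mm tapered to 8 mm. Axes as stand; moves up with the head
- stand_grip (a point): Centre of the stand's black head at button height (111 mm up when shut). The head is 44 (x) by 40 (y) by 33 mm (z), from 18 mm below to 15 mm above here. Grip it from above across y, one finger on the button, the other on the ribbed face behind: 20 N pushes the button fully in (46 mm over head and button, 41 mm pressed). Gripped across x it stays locked. Axes as stand
- stand_button_face (a point): Middle of the face of the round yellow lock button, 18 mm across, which stands 6 mm proud of the head's +y face; at rest it is 26 mm from the mast's axis
- stand_button (a joint): How far the lock button is pressed in, m: 0 out (the mast is locked shut), 0.005 fully in, about 5 N. Free from about 0.0043. The lock catches only the shut mast: once it is raised the tubes slide freely, and if let go they sink to about 8 mm above shut; take the head across the button again to go on
- stand_head (a joint): How far the inner tube with the head is out of the middle tube, m: 0 shut, 0.055 fully out (first stop). It comes out first, at about 4 N with its weight
- stand_tube (a joint): How far the middle tube is out of the foot's tube, m: 0 shut, 0.055 fully out (second stop, reached with the head 0.110 above its shut height). It follows after the first stop, at about 7 N in all; beyond the second stop a pull of about 30 N lifts the foot
- pad: Red rubber pad: a flat ring 40 mm across and 18 mm tall with a 16 mm hole right through, 30 g, lying flat in one compartment of the parts tray. Origin: centre of its underside; z along its axis; both faces alike
- parts_tray: Fixed open wooden tray 192 x 124 x 26 mm, walls and floor 4 mm, divided by two walls parallel to its y axis into three compartments of about 59 mm (x) by 116 mm (y), centred at x = -63, 0 and +63 mm. Origin: centre of its underside. One holds the pad, one a steel washer, one a wooden dowel, in any order
- washer: Steel washer 34 mm across, 5 mm thick, in a compartment of the tray; not needed. Origin: centre of its underside
- dowel: Wooden dowel 38 mm long, 10 mm thick, in a compartment of the tray; not needed
- ready_stand: The twin stand, already pulled out to the second stop and clamped with its pad on, 254 mm tall, on a loose green foot 140 mm across at the right; leave it alone. Origin: centre of its foot's underside
- paint_tin: Paint tin 77 mm across and 77 mm tall at the back; leave it alone. Origin: centre of its underside
- sanding_block: Cork sanding block 62 x 100 x 32 mm; leave it alone. Origin: centre of its underside
- paint_tin_b: A second paint tin, 78 mm across and 77 mm tall, beside the first at the back; leave it alone. Origin: centre of its underside

How it is judged (in metres and radians):
On the way, in this order (a step that is already met when the one before it is completed fails the run):
1. the pad is seated fully down on the stand's head and let go (distance between pad and stand_seat below 0.005 m and angle between pad's own z axis and vertical below 0.12 rad and contact force between the fingers and pad below 0.2 N), for 0.2 s.
2. the lock button is pressed in (value of joint stand_button above 0.004 m), for 0.1 s.
3. the inner tube is out to the first stop (value of joint stand_head above 0.045 m).
At the end, for the whole second after the job is handed in: The robot still grips the stand's head (more than 3 N) with the inner and the middle tube each at least 47 mm out of 55 mm; the pad sits on the head within 6 mm, not gripped; the foot stands on the bench (origin under 4 mm high, tilt under 0.06 rad); all is at rest (value of joint each of stand_head, stand_tube above 0.047 m and contact force between the fingers and stand_head above 3 N and distance between pad and stand_seat below 0.006 m and angle between pad's own z axis and vertical below 0.15 rad and contact force between pad and the fingers below 0.5 N and height (world z) of stand below 0.004 m and angle between stand's own z axis and vertical below 0.06 rad and linear speed of each of stand, pad below 0.02 m/s); the arm keeps its last pose, push and grip.
It fails at once if the stand's foot is lifted or tipped (height (world z) of stand above 0.012 m or angle between stand's own z axis and vertical above 0.2 rad).
It fails at once if another thing on the bench is moved (distance of any of ready_stand, paint_tin, sanding_block, paint_tin_b from where it was at the start of the episode above 0.02 m).
It fails at once if the washer or the dowel is taken out of the tray (height (world z) of any of washer, dowel above 0.04 m or distance of any of washer, dowel from where it was at the start of the episode above 0.12 m).
It also fails if it takes over 48 s, if anything falls off the work surface, if the arm or the gripper's body presses on something with over 40 N, if the wrist force passes 120 N, or if a joint passes its speed limit or range.

## Working session

There is one attempt and no reset: what is moved stays moved. The work goes in short steps, Python scripts to look and compute and a shell command to move; the robot and the scene stay as the last step left them, time stands still between calls to the robot, and variables do not carry over. Pictures are saved under pics/ and viewed, at most 10 in all, crops included, and the job is handed in when it is done.

```bash
mkdir -p pics; ls; cat > h.py <<'E'
import numpy as np, cv2
from cell import manip, optics
def cal(n):
    c=optics.calibration(n); return np.array(c["camera_matrix"]),c["k1"],np.array(c["R"]),np.array(c["t"]).ravel()
def rays(n,uv,c=None):
    K,k1,R,t=c or cal(n); uv=np.atleast_2d(uv).astype(float)
    d=np.array([k1,0,0,0,0.]); 
    p=cv2.undistortPoints(uv[:,None],K,d,None,None,None)[:,0]
    r=np.c_[p,np.ones(len(p))]
    return -R.T@t, r@R   # origin, dirs (depth-scaled)
def onplane(n,uv,z,c=None):
    o,d=rays(n,uv,c); return o+d*((z-o[2])/d[:,2])[:,None]
def cloud(n,depth,mask,c=None):
    v,u=np.nonzero(mask&(depth>0)); o,d=rays(n,np.c_[u,v],c); return o+d*depth[v,u][:,None]
E
python3 - <<'E'
from h import *
s=manip.read_state(); print(s)
for n in("scene","side"):
    c=optics.calibration(n); p,d=optics.camera(n)
    np.savez(f"{n}0.npz",p=p,d=d)
    cv2.imwrite(f"pics/{n}0.png",p[:,:,::-1]); print(n,c)
E
```

```text
pics
{'clock': 0.0, 'joints': array([-6.66197550e-02,  3.00448576e-01,  1.52160294e+00,  2.66353338e-05,
        1.32071705e+00, -6.65786198e-02]), 'qd': array([-0.00157733, -0.00165295, -0.00101021, -0.00054099,  0.00112556,
       -0.00119847]), 'effort': array([-1.53750298e-03, -5.31805658e+01, -3.52735734e+01,  7.07558286e-02,
        2.43994006e-02, -4.79655944e-05]), 'eef_pos': array([5.49723860e+02, 1.16246990e-02, 2.04889445e+02]), 'eef_rot': array([-3.14042106e+00, -1.03974911e-04,  1.57074852e+00]), 'wrist_force': array([-0.42466264, -0.42664018,  0.00319056]), 'moment': array([-0.01326274,  0.00517072, -0.01186122]), 'finger_force': 0.0, 'finger_gap': 94.15620683103248}
scene {'camera_matrix': array([[473.64880196,   0.        , 277.70887796],
       [  0.        , 473.64880196, 208.90488424],
       [  0.        ,   0.        ,   1.        ]]), 'k1': -0.05645830826915461, 'R': array([[ 0.44242964, -0.89680096,  0.00201247],
       [-0.64037786, -0.31749475, -0.69936634],
       [ 0.62783135,  0.30813166, -0.71476057]]), 't': array([-466.23776135,  331.05737578,  810.26013744])}
side {'camera_matrix': array([[510.39337171,   0.        , 277.8363537 ],
       [  0.        , 510.39337171, 206.030618  ],
       [  0.        ,   0.        ,   1.        ]]), 'k1': -0.19522360921015977, 'R': array([[-0.99964786, -0.01125223, -0.02403232],
       [ 0.01690978,  0.42783752, -0.90369747],
       [ 0.02045055, -0.90378562, -0.42749659]]), 't': array([531.01100832, 193.95446619, 987.96070583])}
```

View pics/scene0.png

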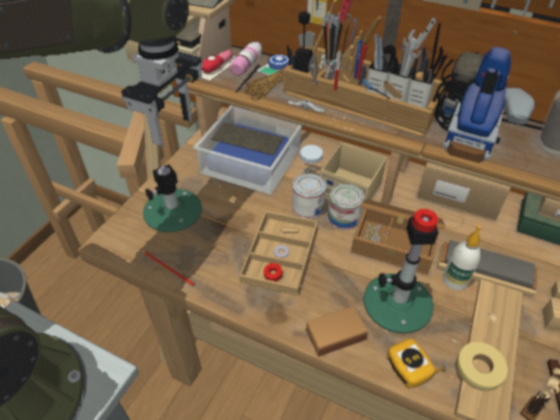

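View pics/side0.png

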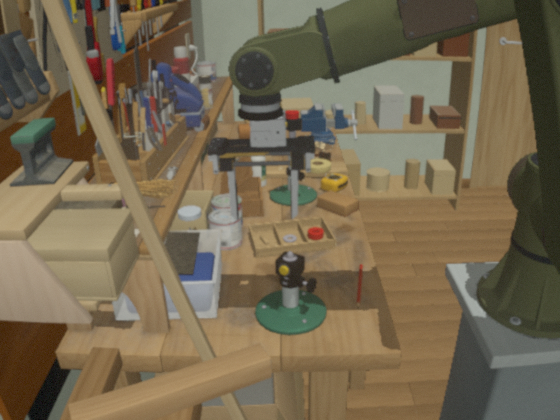

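Scene view: the collapsed stand is at about (170,200), the tray pad at (272,271) and the ready stand at (400,290). Side view: the collapsed stand is at (290,290) with its yellow button at (284,270), and the pad is at (316,234).

```bash
python3 - <<'E'
from h import *
def blob(n,lo,hi,box):
    z=np.load(f"{n}0.npz"); h=cv2.cvtColor(z["p"],cv2.COLOR_RGB2HSV)
    if lo[0]<0: m=cv2.inRange(h,(0,)+lo[1:],hi)|cv2.inRange(h,(172,)+lo[1:],(180,)+hi[1:])
    else: m=cv2.inRange(h,lo,hi)
    k=np.zeros_like(m); u0,v0,u1,v1=box; k[v0:v1,u0:u1]=1; return (m>0)&(k>0), z["d"]
def rep(t,n,lo,hi,box):
    m,d=blob(n,lo,hi,box); P=cloud(n,d,m); v,u=np.nonzero(m)
    print(t,n,m.sum(),"uv",u.mean().round(1),v.mean().round(1),"med",np.median(P,0).round(1),"min",np.percentile(P,3,0).round(1),"max",np.percentile(P,97,0).round(1)); return P,m
for n,b in(("scene",(255,255,290,285)),("side",(300,224,330,246))):
    P,m=rep("pad",n,(-1,130,80),(8,255,255),b)
    v,u=np.nonzero(m); t=P[P[:,2]>np.percentile(P[:,2],95)-3]; 
    print(" top",t.mean(0).round(1),(t.min(0)+t.max(0)).round(1)/2,len(t))
    c=cv2.minEnclosingCircle(np.c_[u,v].astype(np.float32)); print(" circ",c)
for n,b in(("scene",(135,180,210,240)),("side",(245,285,340,335))):
    P,m=rep("foot",n,(60,60,20),(95,255,255),b)
    q=P[P[:,2]<18]; A=np.c_[2*q[:,:2],np.ones(len(q))]
    hull=cv2.convexHull(q[:,:2].astype(np.float32)); print(" mec",cv2.minEnclosingCircle(hull), np.percentile(q[:,2],[5,50,95]))
rep("button","side",(20,120,90),(38,255,255),(272,255,300,285))
for n,b in(("scene",(145,160,195,205)),("side",(268,245,320,295))):
    P,m=rep("black",n,(0,0,0),(180,255,60),b)
    for lo,hi in((100,122),(122,131)):
        q=P[(P[:,2]>lo)&(P[:,2]<hi)]
        if len(q): print("  ",lo,hi,len(q),q.mean(0).round(1),q.min(0).round(1),q.max(0).round(1))
rep("screw?","side",(0,0,0),(180,255,60),(302,270,325,295))
# enlarged crops
a=np.load("scene0.npz")["p"][145:300,130:330]; b=np.load("side0.npz")["p"][210:340,235:345]
a=cv2.resize(a,None,fx=2.6,fy=2.6,interpolation=2); b=cv2.resize(b,None,fx=2.4,fy=2.4*1.0,interpolation=2)
c=np.zeros((max(a.shape[0],b.shape[0]),a.shape[1]+b.shape[1],3),np.uint8); c[:a.shape[0],:a.shape[1]]=a; c[:b.shape[0],a.shape[1]:]=b
cv2.imwrite("pics/crop0.png",c[:,:800,::-1]); print(c.shape)
E
```

```text
pad scene 272 uv 272.7 271.3 med [ 436.9 -291.9   22.3] min [ 421.  -309.     8.4] max [ 456.8 -275.6   25.4]
 top [ 438.7 -291.7   23.7] [ 438.5  -291.8    24.15] 143
 circ ((272.7878723144531, 271.3484802246094), 9.622511863708496)
pad side 166 uv 315.3 232.9 med [ 442.2 -279.2   17.9] min [ 425.7 -303.7    5.4] max [ 459.9 -269.9   22.8]
 top [ 441.6 -285.3   21.1] [ 441.75 -286.05   21.85] 64
 circ ((315.3333435058594, 232.5833282470703), 8.090314865112305)
foot scene 1557 uv 172.3 212.0 med [486.2  -7.2  14.9] min [440.7 -54.3   7.8] max [554.6  61.8  24.9]
 mec ((501.05291748046875, 5.868906021118164), 67.2152328491211) [ 8.75254328 14.52724325 17.32813975]
foot side 1730 uv 289.9 316.2 med [507.7  39.6  12. ] min [448.1  -9.8   5.1] max [566.3  77.2  21.2]
 mec ((507.05804443359375, 15.333828926086426), 67.92752838134766) [ 5.92016372 11.75048904 15.15959695]
button side 81 uv 283.5 269.8 med [517.2  31.9 111.7] min [509.8  27.2 102. ] max [526.1  36.2 119.7]
black scene 448 uv 164.5 183.6 med [490.2  -2.1 106.5] min [459.6 -14.9  74.7] max [516.1  27.4 126.9]
   100 122 145 [491.2  -3.6 111.4] [475.4 -18.4 100. ] [512.2  26.6 121.9]
   122 131 117 [496.1   1.5 125.2] [476.3 -16.8 122.2] [524.4  29.6 127.9]
black side 580 uv 295.5 274.9 med [495.4  28.   93.6] min [464.3  10.4  71.2] max [528.3  42.2 125.3]
   100 122 160 [499.8  27.1 111.6] [481.8   7.9 100. ] [531.8  38.9 121.8]
   122 131 88 [504.8  22.2 124.2] [481.9   5.7 122. ] [529.5  38.7 127.5]
screw? side 108 uv 310.2 285.1 med [468.4  37.4  82.4] min [460.3  20.9  66.9] max [484.1  45.9  91.6]
(403, 784, 3)
```

View pics/crop0.png

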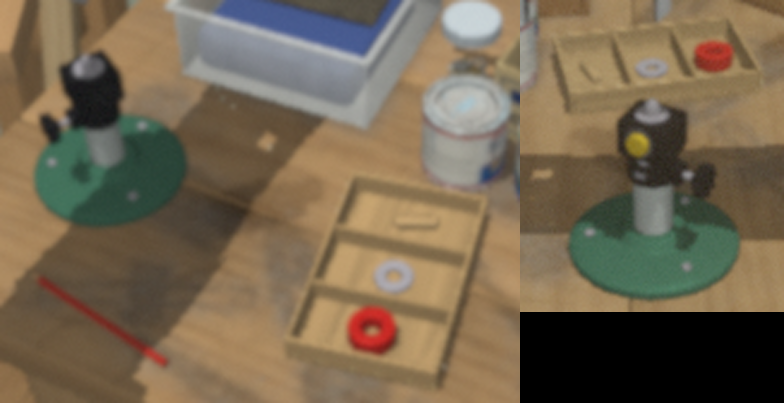

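The pad is at about (440,-288) in the front compartment, whose long side runs along world y. The stand axis is at about (504,10), yaw about -0.55. I'll go above the pad with the fingers turned to close along the compartment's length.

```bash
python3 -m crank '[[100,-30,-11,0,0,0,-0.15],[100,-70,-25,0,0,0,-0.3],[100,-110,-40,0,0,0,-0.45],[100,-150,-56,0,0,0,-0.6],[100,-190,-70,0,0,0,-0.75],[100,-230,-86,0,0,0,-0.9],[100,-265,-100,0,0,0,-1.05],[100,-288,-110,0,0,0,-1.2],[100,-288,-110,0,0,0,-1.35],[100,-288,-110,0,0,0,-1.5]]'
python3 -m crank '[[100,0,0,0,0,0,0],[100,0,0,0,0,0,0],[100,0,0,0,0,0,0]]'
python3 - <<'E'
from h import *
s=manip.read_state(); print(s["eef_pos"],s["eef_rot"],s["joints"])
c=cal("wrist"); p,d=optics.camera("wrist"); np.savez("w1.npz",p=p,d=d,K=c[0],k1=c[1],R=c[2],t=c[3]); cv2.imwrite("pics/w1.png",p[:,:,::-1])
h=cv2.cvtColor(p,cv2.COLOR_RGB2HSV); m=(cv2.inRange(h,(0,130,80),(8,255,255))|cv2.inRange(h,(172,130,80),(180,255,255)))
P=cloud("wrist",d,m>0,c); print(len(P),np.median(P,0),np.percentile(P,[3,97],axis=0).round(1))
cs,_=cv2.findContours(m,0,2); k=max(cs,key=cv2.contourArea); e=cv2.fitEllipse(k); print(e, onplane("wrist",[e[0]],22,c))
print("-R't",-c[2].T@c[3])
E
```

```text
clock: 1.1
eef_pos: [439.4, -288.7, 205.0]
eef_rot: [3.141, -0.001, 3.019]
wrist_force: [0.5, -0.4, 0.0]
finger_gap: 94.2
finger_force: 0.0
clock: 1.4
eef_pos: [440.0, -287.8, 205.4]
eef_rot: [3.142, -0.0, 3.011]
wrist_force: [0.4, -0.3, -0.2]
finger_gap: 93.8
finger_force: 0.0
[ 440.04283293 -287.82525238  205.37112144] [ 3.14151405e+00 -1.48119269e-04  3.01123198e+00] [-6.48901257e-01  2.46209311e-01  1.58940829e+00 -5.32723656e-06
  1.30614265e+00 -2.08933551e+00]
1937 [ 423.39172142 -273.43864539   19.11426154] [[ 346.8 -357.1    3.7]
 [ 631.3  -22.9   67.7]]
((277.8590087890625, 190.14520263671875), (34.60132598876953, 35.158199310302734), 5.545568466186523) [[ 439.62288584 -290.38115478   22.        ]]
-R't [ 375.05508831 -279.31170427  384.93789653]
```

View pics/w1.png

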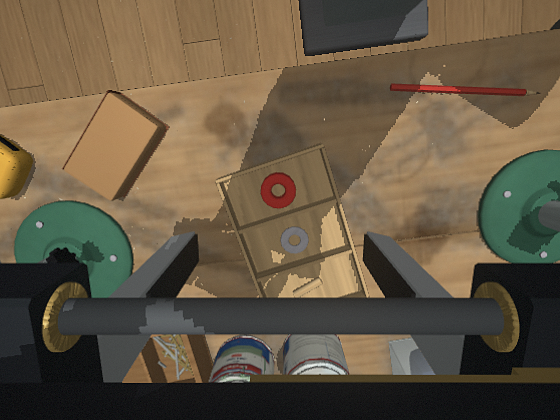

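The wrist view shows the pad at (278,190), about the middle of its compartment, whose long side runs at about 107° in world. The three views agree on (439.6,-290) within 4 mm. I'll descend with a partial turn of -0.3 and the fingers narrowed to about 60 mm.

```bash
python3 -m crank '[[64,0,-2.6,40,0,0,-0.12],[64,0,-2.6,80,0,0,-0.25],[64,0,-2.6,120,0,0,-0.3],[64,0,-2.6,150,0,0,-0.3],[64,0,-2.6,165,0,0,-0.3],[64,0,-2.6,180,0,0,-0.3],[64,0,-2.6,190,0,0,-0.3],[64,0,-2.6,197,0,0,-0.3],[64,0,-2.6,198,0,0,-0.3],[64,0,-2.6,198,0,0,-0.3]]'
python3 -m crank '[[40,0,0,0,0,0,0],[30,0,0,0,0,0,0],[30,0,0,0,0,0,0],[30,0,0,0,0,0,0],[30,0,0,0,0,0,0],[30,0,0,0,0,0,0]]' 10
python3 - <<'E'
from h import *
s=manip.read_state(); print(s["eef_pos"],s["eef_rot"],s["finger_gap"],s["finger_force"],s["wrist_force"])
E
```

```text
clock: 2.45
eef_pos: [439.9, -290.7, 7.8]
eef_rot: [-3.141, 0.0, -2.969]
wrist_force: [-0.6, 0.3, 0.1]
finger_gap: 60.3
finger_force: 0.0
clock: 3.05
eef_pos: [439.8, -290.7, 7.7]
eef_rot: [-3.141, 0.0, -2.969]
wrist_force: [-0.7, 0.8, 4.5]
finger_gap: 35.9
finger_force: 10.0
[ 439.81461846 -290.68470528    7.7163857 ] [-3.14125474e+00  2.98761651e-04 -2.96867593e+00] 35.93711232372543 10.000456420239061 [-0.66300014  0.84228511  4.46894649]
```

Pad gripped (35.9 mm at 10 N; the rubber gives). I'll lift it, move so the camera looks straight down on the stand head, then measure.

```bash
python3 -m crank '[[30,0,0,-15,0,0,0],[30,0,0,-50,0,0,0],[30,0,0,-100,0,0,0],[30,-10,15,-150,0,0,0.05],[30,-40,60,-190,0,0,0.2],[30,-70,105,-200,0,0,0.35],[30,-100,150,-200,0,0,0.5],[30,-130,190,-200,0,0,0.65],[30,-155,230,-200,0,0,0.71],[30,-164,243,-200,0,0,0.71]]'
python3 -m crank '[[30,0,0,0,0,0,0],[30,0,0,0,0,0,0],[30,0,0,0,0,0,0]]'
python3 - <<'E'
from h import *
s=manip.read_state(); print(s["eef_pos"],s["eef_rot"],s["joints"])
c=cal("wrist"); p,d=optics.camera("wrist"); np.savez("w2.npz",p=p,d=d,K=c[0],k1=c[1],R=c[2],t=c[3]); cv2.imwrite("pics/w2.png",p[:,:,::-1])
print("cam",-c[2].T@c[3])
h=cv2.cvtColor(p,cv2.COLOR_RGB2HSV)
for t,lo,hi in(("button",(20,120,90),(38,255,255)),("green",(60,60,20),(95,255,255)),("red",(0,130,80),(8,255,255))):
    m=cv2.inRange(h,lo,hi); cs,_=cv2.findContours(m,0,2)
    for k in sorted(cs,key=cv2.contourArea)[-2:]:
        if cv2.contourArea(k)>15:
            q=np.zeros_like(m); cv2.drawContours(q,[k],-1,255,-1); P=cloud("wrist",d,(q&m)>0,c)
            print(t,cv2.contourArea(k),cv2.minEnclosingCircle(k),np.median(P,0).round(1) if len(P) else 0)
E
```

```text
clock: 4.05
eef_pos: [557.8, -25.6, 207.4]
eef_rot: [3.142, 0.0, 2.6]
wrist_force: [-0.2, 0.2, -0.4]
finger_gap: 36.2
finger_force: 10.0
clock: 4.35
eef_pos: [557.1, -28.3, 207.2]
eef_rot: [-3.141, -0.0, 2.604]
wrist_force: [-0.2, -0.4, 0.4]
finger_gap: 36.0
finger_force: 10.0
[557.10002235 -28.32953199 207.22181346] [-3.14128749e+00 -2.44430449e-04  2.60384360e+00] [-1.16380985e-01  3.16195028e-01  1.49557578e+00 -1.83790231e-04
  1.33016971e+00 -1.14938446e+00]
cam [500.83278763   5.22506276 386.7590696 ]
button 296.0 ((368.0, 317.0), 34.23458480834961) [543.9   1.7 324.6]
button 2979.0 ((295.5, 380.5), 198.500732421875) [549.1  -4.8 331.4]
green 12275.0 ((286.0, 128.39199829101562), 63.94352340698242) [503.6   3.5  13.3]
red 923.0 ((141.0, 55.0), 67.41671752929688) [359.1 -81.5   6.3]
red 4158.0 ((280.3102111816406, 253.4035186767578), 38.111305236816406) [556.2 -27.9 221.3]
```

View pics/w2.png

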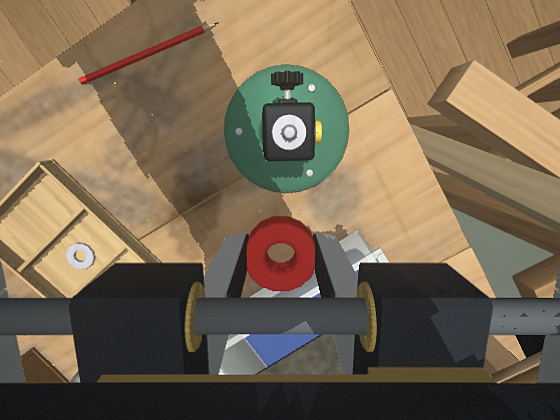

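The wrist view shows the stand's head at (289,132) with the pin tip visible, the button to the right (+tool y) at (319,131) and the screw up. The held pad is at (280,253), between the fingers.

```bash
python3 - <<'E'
from h import *
z=np.load("w2.npz"); p,d=z["p"],z["d"]; c=(z["K"],float(z["k1"]),z["R"],z["t"])
tcp=np.array([557.1,-28.33,207.2]); psi=2.604
X=np.array([np.cos(psi),np.sin(psi),0]);Y=np.array([np.sin(psi),-np.cos(psi),0])
tool=lambda P:np.round([(P-tcp)@X,(P-tcp)@Y,tcp[2]-P[2]],2)
g=cv2.cvtColor(p,cv2.COLOR_RGB2GRAY); h=cv2.cvtColor(p,cv2.COLOR_RGB2HSV)
def show(t,uv,zz): P=onplane("wrist",[uv],zz,c)[0]; print(t,np.round(uv,1),P.round(1),"tool",tool(P)); return P
def big(m):
    cs,_=cv2.findContours(m,0,2); return max(cs,key=cv2.contourArea)
box=np.zeros_like(g); box[95:165,255:312]=255
w=big(((g>130)*255).astype(np.uint8)&box); e=cv2.fitEllipse(w); print(e); show("white disc",e[0],126)
hm=cv2.inRange(g,0,70)&box; k=cv2.morphologyEx(hm,cv2.MORPH_OPEN,np.ones((9,9))); kk=big(k|0)
r=cv2.minAreaRect(cv2.convexHull(kk)); print("head rect",r); show("head",r[0],126)
gm=cv2.inRange(h,(60,60,20),(95,255,255)); gg=big(gm); e2=cv2.fitEllipse(cv2.convexHull(gg)); print(e2); show("foot",e2[0],8)
rm=cv2.inRange(h,(0,130,60),(8,255,255))|cv2.inRange(h,(172,130,60),(180,255,255)); b2=np.zeros_like(g); b2[205:300,240:320]=255
rr=big(rm&b2); (u,v),R=cv2.minEnclosingCircle(rr); print("pad R px",R, "rect",cv2.boundingRect(rr)); show("pad top",(u,v),221.5)
ym=cv2.inRange(h,(20,120,90),(38,255,255)); ym[:,:305]=0; ym[:,335:]=0; ym[:110]=0; ym[155:]=0
if ym.any(): y,x=np.nonzero(ym); show("button",(x.mean(),y.mean()),111); print(x.min(),x.max(),y.min(),y.max())
P=cloud("wrist",d,(b2>0)&(rm>0),c); print("pad z",np.percentile(P[:,2],[5,50,95])); 
crop=cv2.resize(p[60:290,220:350],None,fx=2.6,fy=2.6,interpolation=cv2.INTER_CUBIC); cv2.imwrite("pics/crop2.png",crop[:,:,::-1])
E
```

```text
((288.6599426269531, 131.71560668945312), (33.2200813293457, 34.89815902709961), 178.42713928222656)
white disc [288.7 131.7] [505.4   9.9 126. ] tool [63.95  6.36 81.2 ]
head rect ((287.0, 147.5), (25.0, 48.0), 90.0)
head [287.  147.5] [515.    2.7 126. ] tool [52.05  5.13 81.2 ]
((286.1062927246094, 128.26483154296875), (124.20397186279297, 127.64137268066406), 5.442600250244141)
foot [286.1 128.3] [502.8  11.4   8. ] tool [ 66.97   6.38 199.2 ]
pad R px 38.111305236816406 rect (246, 216, 69, 75)
pad top [280.3 253.4] [555.4 -27.4 221.5] tool [  1.9   -0.09 -14.3 ]
button [318.3 130.9] [517.4  31.1 111. ] tool [64.5  30.72 96.2 ]
316 321 120 142
pad z [211.47237668 221.294471   222.50342256]
```

View pics/crop2.png

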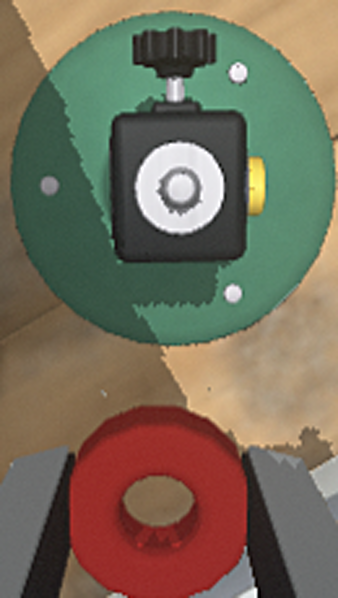

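```bash
python3 - <<'E'
from h import *
z=np.load("w2.npz"); p=z["p"]; c=(z["K"],float(z["k1"]),z["R"],z["t"])
tcp=np.array([557.1,-28.33,207.2]); psi=2.604
X=np.array([np.cos(psi),np.sin(psi),0]);Y=np.array([np.sin(psi),-np.cos(psi),0])
for t,uv,zz in(("outer bottom",(280,291),221.5),("outer topedge low",(281,216),203.5),("hole up",(281.5,241.7),221.5),("hole low",(281.5,271.5),221.5),("hole L",(266.5,253),221.5),("hole R",(297,253),221.5),("L",(246.5,255),221.5),("R",(315,255),221.5),("pin",(289.6,131.9),138),("disc",(288.7,131.7),126)):
    P=onplane("wrist",[uv],zz,c)[0]-tcp; print(t,round(P@X,1),round(P@Y,1))
h=cv2.cvtColor(p,cv2.COLOR_RGB2HSV); print([(v,*h[v,281]) for v in range(210,296,3)])
E
```

```text
outer bottom -19.7 -0.3
outer topedge low 17.6 0.3
hole up 8.4 0.5
hole low -8.4 0.5
hole L 2.1 -7.4
hole R 2.1 8.7
L 1.0 -17.9
R 1.0 18.2
pin 63.9 6.8
disc 64.0 6.4
[(210, np.uint8(16), np.uint8(105), np.uint8(124)), (213, np.uint8(16), np.uint8(102), np.uint8(127)), (216, np.uint8(5), np.uint8(153), np.uint8(112)), (219, np.uint8(2), np.uint8(178), np.uint8(106)), (222, np.uint8(2), np.uint8(176), np.uint8(113)), (225, np.uint8(1), np.uint8(182), np.uint8(158)), (228, np.uint8(2), np.uint8(190), np.uint8(154)), (231, np.uint8(1), np.uint8(184), np.uint8(155)), (234, np.uint8(1), np.uint8(190), np.uint8(153)), (237, np.uint8(2), np.uint8(193), np.uint8(152)), (240, np.uint8(1), np.uint8(182), np.uint8(147)), (243, np.uint8(15), np.uint8(118), np.uint8(127)), (246, np.uint8(16), np.uint8(104), np.uint8(133)), (249, np.uint8(16), np.uint8(105), np.uint8(131)), (252, np.uint8(16), np.uint8(100), np.uint8(130)), (255, np.uint8(16), np.uint8(106), np.uint8(125)), (258, np.uint8(16), np.uint8(96), np.uint8(128)), (261, np.uint8(18), np.uint8(88), np.uint8(130)), (264, np.uint8(1), np.uint8(186), np.uint8(129)), (267, np.uint8(1), np.uint8(185), np.uint8(134)), (270, np.uint8(2), np.uint8(179), np.uint8(111)), (273, np.uint8(1), np.uint8(183), np.uint8(138)), (276, np.uint8(0), np.uint8(181), np.uint8(155)), (279, np.uint8(1), np.uint8(189), np.uint8(151)), (282, np.uint8(1), np.uint8(185), np.uint8(153)), (285, np.uint8(0), np.uint8(183), np.uint8(152)), (288, np.uint8(0), np.uint8(183), np.uint8(153)), (291, np.uint8(174), np.uint8(34), np.uint8(119)), (294, np.uint8(108), np.uint8(20), np.uint8(126))]
```

```bash
python3 -m crank '[[30,30,3,0,0,0,0],[30,55,6,0,0,0,0],[30,64,6.2,10,0,0,0],[30,64,6.2,35,0,0,0],[30,64,6.2,50,0,0,0],[30,64,6.2,57,0,0,0],[30,64,6.2,57,0,0,0],[30,64,6.2,57,0,0,0]]'
python3 - <<'E'
from h import *
s=manip.read_state(); print(s["eef_pos"],s["eef_rot"])
c=cal("wrist"); p,d=optics.camera("wrist"); np.savez("w3.npz",p=p,d=d,K=c[0],k1=c[1],R=c[2],t=c[3])
p2,_=optics.camera("side"); p3,_=optics.camera("scene")
a=cv2.resize(p[200:310,220:340],(480,440),interpolation=2); b=cv2.resize(p2[230:300,260:325],(297,320),interpolation=2)
o=np.zeros((440,780,3),np.uint8); o[:,:480]=a; o[:320,480:777]=b; cv2.imwrite("pics/c3.png",o[:,:,::-1])
E
```

```text
clock: 5.2
eef_pos: [505.9, 10.1, 151.1]
eef_rot: [3.141, 0.001, 2.604]
wrist_force: [0.0, -0.8, -0.3]
finger_gap: 36.4
finger_force: 10.0
[505.90476972  10.12109504 151.1057317 ] [3.14119511e+00 7.71840655e-04 2.60371375e+00]
```

View pics/c3.png

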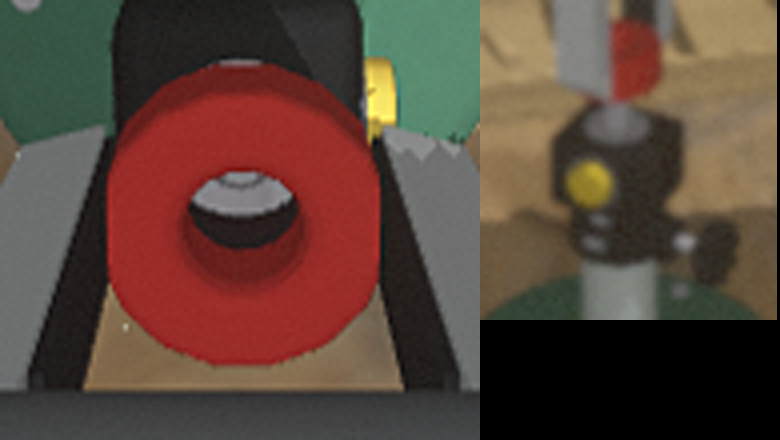

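The pin shows through the pad hole, slightly up in the frame as perspective requires. I'll check the offsets numerically.

```bash
python3 - <<'E'
from h import *
def T(f,tcp,psi,L):
    z=np.load(f); c=(z["K"],float(z["k1"]),z["R"],z["t"]); X=np.array([np.cos(psi),np.sin(psi),0]);Y=np.array([np.sin(psi),-np.cos(psi),0])
    for t,uv,zz in L:
        P=onplane("wrist",[uv],zz,c)[0]-tcp; print(t,round(P@X,1),round(P@Y,1))
T("w2.npz",np.array([557.1,-28.33,207.2]),2.604,[("disc near",(288.7,131.7+17.4),126)])
f=lambda u,v:(220+u/4-.4,200+v/4-.4)
t=np.array([505.9,10.1,151.1])
T("w3.npz",t,2.604,[("disc near",f(243,213),126),("pin near edge r4@138",f(241,174),138),("pin near r6@134",f(241,187),134),
 ("hole up",f(243,170),165.4),("hole low",f(243,294),165.4),("holeL",f(183,225),165.4),("holeR",f(304,225),165.4),("outer low",f(243,366),165.4),("button",f(380,98),111)])
E
```

```text
disc near 50.8 6.4
disc near -12.9 -0.0
pin near edge r4@138 -2.0 -0.3
pin near r6@134 -5.6 -0.3
hole up 8.2 -0.0
hole low -9.3 -0.1
holeL 0.5 -8.0
holeR 0.5 8.0
outer low -19.8 -0.1
button 2.2 23.5
```

Aligned within about 1 mm, so I'll lower it.

```bash
python3 -m crank '[[30,0.3,0,4,0,0,0],[30,0.3,0,8,0,0,0],[30,0.3,0,12,0,0,0],[30,0.3,0,15,0,0,0],[30,0.3,0,18,0,0,0],[30,0.3,0,20,0,0,0],[30,0.3,0,21,0,0,0],[30,0.3,0,21,0,0,0]]'
```

```text
clock: 6.15
eef_pos: [505.4, 10.8, 129.6]
eef_rot: [3.142, 0.0, 2.605]
wrist_force: [-1.8, -2.0, 4.0]
finger_gap: 36.0
finger_force: 10.0
```

Light contact at the expected height. I'll release and look.

```bash
python3 -m crank '[[60,0,0,0,0,0,0],[70,0,0,0,0,0,0],[70,0,0,0,0,0,0],[70,0,0,0,0,0,0],[70,0,0,0,0,0,0],[70,0,0,-20,0,0,0],[70,0,0,-45,0,0,0],[70,0,0,-45,0,0,0],[70,0,0,-45,0,0,0]]'
python3 - <<'E'
from h import *
s=manip.read_state(); print(s["eef_pos"],s["eef_rot"])
c=cal("wrist"); p,d=optics.camera("wrist"); np.savez("w4.npz",p=p,d=d,K=c[0],k1=c[1],R=c[2],t=c[3])
p2,d2=optics.camera("side"); 
h=cv2.cvtColor(p2,cv2.COLOR_RGB2HSV); m=(cv2.inRange(h,(0,120,60),(8,255,255))|cv2.inRange(h,(172,120,60),(180,255,255)))>0; m[:240]=0;m[300:]=0;m[:,:260]=0;m[:,325:]=0
P=cloud("side",d2,m); print(len(P),np.percentile(P,[3,50,97],axis=0).round(1))
h=cv2.cvtColor(p,cv2.COLOR_RGB2HSV); m=(cv2.inRange(h,(0,120,60),(8,255,255))|cv2.inRange(h,(172,120,60),(180,255,255)))>0; m[:190]=0;m[:,:220]=0;m[:,350:]=0
P=cloud("wrist",d,m,c); print(len(P),np.percentile(P,[3,50,97],axis=0).round(1))
a=cv2.resize(p[150:310,200:360],(480,480),interpolation=2); b=cv2.resize(p2[230:300,260:325],(297,320),interpolation=2)
o=np.zeros((480,780,3),np.uint8); o[:,:480]=a; o[:320,480:777]=b; cv2.imwrite("pics/c4.png",o[:,:,::-1])
E
```

```text
clock: 7.05
eef_pos: [505.4, 10.8, 174.3]
eef_rot: [3.141, 0.001, 2.604]
wrist_force: [0.8, 0.7, -0.5]
finger_gap: 65.9
finger_force: 0.0
[505.39967645  10.75614106 174.31472969] [3.14132075e+00 5.09039989e-04 2.60445095e+00]
340 [[ 4.893e+02 -2.000e-01  1.242e+02]
 [ 5.072e+02  2.260e+01  1.388e+02]
 [ 5.239e+02  3.020e+01  1.447e+02]]
2527 [[487.   -6.7 132.3]
 [504.4  11.1 143.8]
 [522.4  28.2 145.2]]
```

View pics/c4.png

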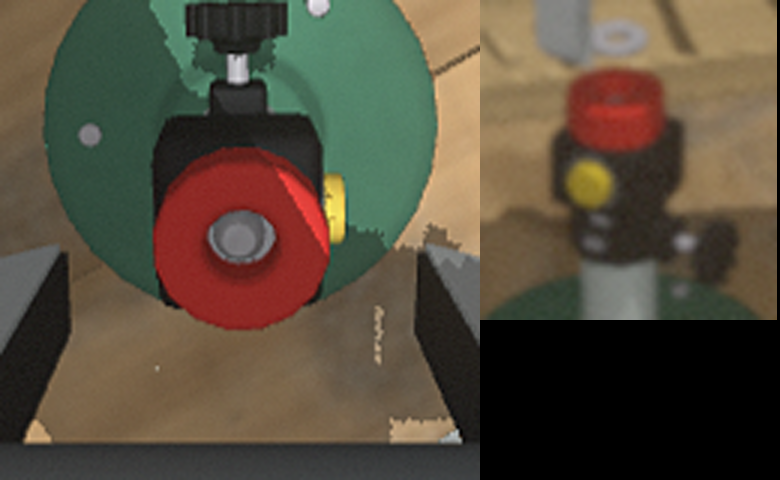

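The pad is seated (top at 144 mm, pin showing inside the hole, sitting flat on the head). Next I'll descend to the head and grip across the button.

```bash
python3 -m crank '[[70,0,0.5,25,0,0,0],[70,0,0.5,50,0,0,0],[70,0,0.5,70,0,0,0],[70,0,0.5,80,0,0,0],[70,0,0.5,83,0,0,0],[70,0,0.5,83,0,0,0],[70,0,0.5,83,0,0,0]]'
python3 -m crank '[[55,0,0,0,0,0,0],[48,0,0,0,0,0,0],[40,0,0,0,0,0,0],[40,0,0,0,0,0,0],[40,0,0,0,0,0,0],[40,0,0,0,0,0,0],[40,0,0,0,0,0,0]]' 30
```

```text
clock: 7.85
eef_pos: [506.0, 11.2, 92.2]
eef_rot: [3.141, 0.001, 2.604]
wrist_force: [-0.2, 0.7, -1.0]
finger_gap: 65.4
finger_force: 0.0
clock: 8.55
eef_pos: [505.5, 10.5, 91.8]
eef_rot: [-3.14, 0.001, 2.605]
wrist_force: [-3.9, -6.2, 6.3]
finger_gap: 39.9
finger_force: 30.0
```

```bash
python3 -m crank '[[40,0,-0.5,0,0,0,0],[40,0,-0.5,-3,0,0,0],[40,0,-0.5,-8,0,0,0],[40,0,-0.5,-15,0,0,0],[40,0,-0.5,-22,0,0,0],[40,0,-0.5,-30,0,0,0],[40,0,-0.5,-37,0,0,0],[40,0,-0.5,-44,0,0,0],[40,0,-0.5,-50,0,0,0],[40,0,-0.5,-50,0,0,0]]'
```

```text
clock: 9.55
eef_pos: [505.4, 10.6, 142.5]
eef_rot: [-3.141, 0.001, 2.605]
wrist_force: [-1.4, -4.9, -2.3]
finger_gap: 40.4
finger_force: 30.0
```

```bash
cat > chk.py <<'E'
from h import *
for n in("side","scene"):
    p,d=optics.camera(n); h=cv2.cvtColor(p,cv2.COLOR_RGB2HSV); m=(cv2.inRange(h,(0,120,60),(8,255,255))|cv2.inRange(h,(172,120,60),(180,255,255)))>0
    v,u=np.nonzero(m&(d>0)); P=cloud(n,d,m); k=(np.hypot(P[:,0]-505,P[:,1]-11)<45)&(P[:,2]>100)
    print(n,k.sum(), np.percentile(P[k],[3,50,97],axis=0).round(1).tolist() if k.any() else "")
    g=cv2.inRange(h,(60,60,20),(95,255,255))>0; P=cloud(n,d,g); k=np.hypot(P[:,0]-505,P[:,1]-11)<85; print(" foot",k.sum(),np.percentile(P[k],[5,50,95],axis=0).round(1).tolist())
cv2.imwrite("pics/last.png",cv2.resize(np.hstack([p[80:260,100:260],optics.camera("side")[0][120:340,230:350].copy()[:180]]),None,fx=2.4,fy=2.4)[:,:,::-1])
E
python3 chk.py
```

```text
side 185 [[489.0, -4.5, 174.3], [498.1, 22.6, 188.9], [506.8, 31.2, 193.4]]
 foot 1633 [[452.4, -0.5, 6.2], [507.8, 41.9, 12.1], [560.5, 75.2, 20.5]]
scene 31 [[484.4, 2.8, 176.9], [486.8, 12.8, 181.8], [490.3, 24.2, 194.2]]
 foot 1555 [[443.4, -51.5, 9.1], [486.1, -7.6, 14.9], [550.3, 57.3, 23.3]]
```

```bash
python3 -m crank '[[40,0,0,-6,0,0,0],[40,0,0,-12,0,0,0],[40,0,0,-18,0,0,0],[40,0,0,-25,0,0,0],[40,0,0,-32,0,0,0],[40,0,0,-39,0,0,0],[40,0,0,-46,0,0,0],[40,0,0,-52,0,0,0],[40,0,0,-56,0,0,0],[40,0,0,-56,0,0,0]]'; python3 chk.py
```

```text
clock: 10.7
eef_pos: [505.3, 10.7, 198.4]
eef_rot: [-3.142, 0.0, 2.605]
wrist_force: [-1.2, -5.9, -2.9]
finger_gap: 40.1
finger_force: 30.0
side 200 [[488.7, -4.6, 230.9], [499.2, 23.9, 245.0], [507.7, 31.4, 249.1]]
 foot 1675 [[451.2, 0.8, 6.0], [507.8, 41.2, 12.1], [560.6, 75.2, 20.3]]
scene 45 [[483.9, 2.7, 233.8], [486.2, 8.3, 241.4], [488.7, 21.2, 249.0]]
 foot 1556 [[443.5, -51.0, 8.8], [486.6, -7.7, 14.9], [550.4, 58.0, 23.3]]
```

```bash
python3 -m crank '[[40,0,0,-1,0,0,0],[40,0,0,-2,0,0,0],[40,0,0,-2,0,0,0],[40,0,0,-2,0,0,0],[40,0,0,-2,0,0,0]]'; python3 chk.py
```

```text
clock: 11.35
eef_pos: [505.3, 10.7, 199.9]
eef_rot: [-3.141, 0.0, 2.604]
wrist_force: [-0.3, -5.6, -2.8]
finger_gap: 40.0
finger_force: 30.0
side 198 [[488.7, -5.0, 232.8], [499.1, 23.1, 246.1], [507.7, 31.7, 250.5]]
 foot 1680 [[451.2, 0.5, 6.0], [507.7, 41.0, 11.9], [560.5, 74.9, 20.5]]
scene 49 [[484.5, 1.3, 233.7], [486.6, 10.5, 242.1], [491.2, 25.4, 251.7]]
 foot 1550 [[443.6, -51.7, 9.4], [486.7, -7.4, 14.8], [550.5, 57.9, 23.1]]
```

View pics/last.png

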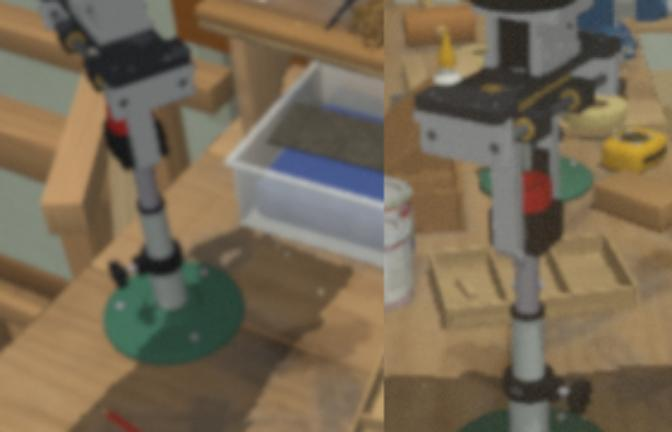

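Both tubes are out and the foot is flat on the bench. Last check: whether the fingers touch the pad.

```bash
python3 - <<'E'
from h import *
p,d=optics.camera("wrist"); cv2.imwrite("pics/w5.png",cv2.resize(p[200:310,200:360],(800,550),interpolation=2)[:,:,::-1])
E
```

```text
(no output)
```

View pics/w5.png

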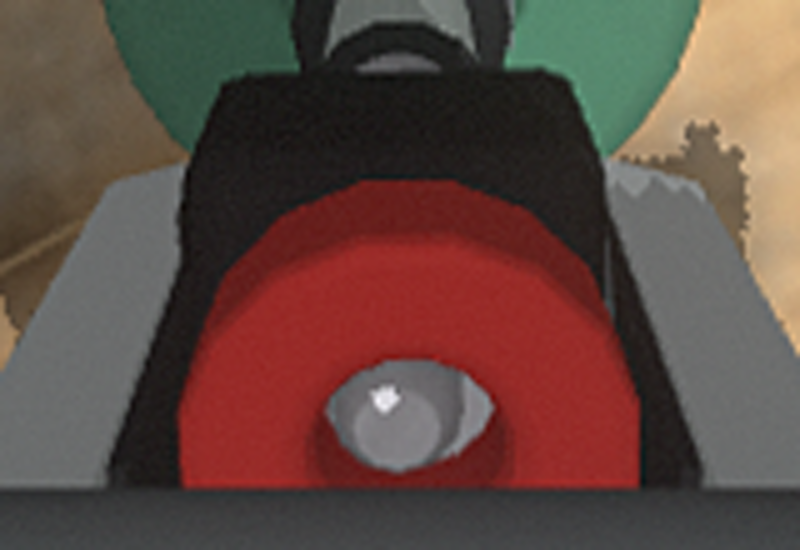

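The wrist view shows the pad between the fingers at (180..640, 450 in the crop). It looks narrowed to about 37 mm, so the fingers may be squeezing it. The button no longer matters once the mast is raised, so I'll ease the grip and see whether the gap and width change.

```bash
cat > wd.py <<'E'
from h import *
p,d=optics.camera("wrist"); h=cv2.cvtColor(p,cv2.COLOR_RGB2HSV)
m=(cv2.inRange(h,(0,120,50),(8,255,255))|cv2.inRange(h,(172,120,50),(180,255,255)))>0
c=cal("wrist"); s=manip.read_state(); psi=s["eef_rot"][2]; Y=np.array([np.sin(psi),-np.cos(psi),0]); X=np.array([np.cos(psi),np.sin(psi),0])
zt=s["eef_pos"][2]+52.2
for v in(280,285,290,295):
    u=np.nonzero(m[v,200:360])[0]+200; P=onplane("wrist",[(u.min()-.5,v),(u.max()+.5,v)],zt,c)-s["eef_pos"]; print(v,u.min(),u.max(),(P@Y).round(2),(P@X).round(1))
print(s["finger_gap"],s["finger_force"],s["wrist_force"])
E
python3 wd.py
python3 -m crank '[[40,0,0,0,0,0,0],[40,0,0,0,0,0,0],[40,0,0,0,0,0,0]]' 18; python3 wd.py
python3 -m crank '[[40,0,0,0,0,0,0],[40,0,0,0,0,0,0],[40,0,0,0,0,0,0]]' 13; python3 wd.py
python3 chk.py
```

```text
280 236 327 [-18.65  19.48] [4.8 4.8]
285 235 327 [-19.14  19.55] [2.6 2.5]
290 236 327 [-18.79  19.62] [0.3 0.3]
295 236 327 [-18.87  19.69] [-2. -2.]
39.978772893660114 29.969043731689453 [-0.26872077 -4.58980269 -2.3945458 ]
clock: 11.9
eef_pos: [505.3, 10.7, 199.9]
eef_rot: [-3.141, 0.0, 2.604]
wrist_force: [-1.0, -4.6, -4.2]
finger_gap: 40.0
finger_force: 18.0
280 236 327 [-18.66  19.47] [4.8 4.8]
285 235 327 [-19.15  19.54] [2.6 2.5]
290 236 327 [-18.8   19.61] [0.3 0.3]
295 236 327 [-18.87  19.68] [-2. -2.]
39.98576909874618 18.000691384077072 [ 2.00518689e-03 -5.63508254e+00 -2.86524188e+00]
clock: 12.25
eef_pos: [505.3, 10.7, 199.9]
eef_rot: [-3.141, 0.0, 2.604]
wrist_force: [-0.6, -5.1, -2.5]
finger_gap: 39.8
finger_force: 13.0
280 236 327 [-18.66  19.48] [4.8 4.8]
285 235 327 [-19.15  19.55] [2.6 2.5]
290 236 327 [-18.8   19.62] [0.3 0.3]
295 236 327 [-18.87  19.69] [-2. -2.]
40.2698346159439 13.007300980389118 [-0.68956483 -5.89803598 -3.23057397]
side 196 [[488.7, -4.6, 232.3], [499.1, 23.5, 246.1], [507.7, 31.1, 250.6]]
 foot 1669 [[451.2, 1.5, 5.9], [507.7, 41.2, 12.0], [560.9, 75.2, 20.3]]
scene 49 [[484.1, 1.4, 233.8], [486.3, 9.8, 241.7], [492.8, 27.8, 249.9]]
 foot 1554 [[443.4, -51.2, 9.2], [486.2, -7.3, 14.9], [550.6, 57.3, 23.9]]
```

```bash
python3 - <<'E'
from h import *
for f,zt,vs in(("w2.npz",221.5,range(235,280,5)),("w3.npz",165.4,range(235,285,5)),("w4.npz",144,range(205,255,5))):
    z=np.load(f); c=(z["K"],float(z["k1"]),z["R"],z["t"]); h=cv2.cvtColor(z["p"],cv2.COLOR_RGB2HSV)
    m=(cv2.inRange(h,(0,120,50),(8,255,255))|cv2.inRange(h,(172,120,50),(180,255,255)))>0
    print(f,[(v,round(float(np.linalg.norm(np.subtract(*onplane("wrist",[(u.min()-.5,v),(u.max()+.5,v)],zt,c)))),1)) for v in vs for u in [np.nonzero(m[v,200:360])[0]+200]])
E
```

```text
w2.npz [(235, 32.3), (240, 34.5), (245, 35.7), (250, 36.3), (255, 36.4), (260, 36.6), (265, 36.7), (270, 35.8), (275, 33.2)]
w3.npz [(235, 32.8), (240, 34.5), (245, 36.2), (250, 36.3), (255, 36.5), (260, 36.6), (265, 36.7), (270, 36.3), (275, 33.2), (280, 29.1)]
w4.npz [(205, 24.0), (210, 30.5), (215, 33.3), (220, 36.0), (225, 38.1), (230, 38.9), (235, 39.0), (240, 37.2), (245, 34.6), (250, 30.1)]
```

The released pad measures about 39 mm and is about 38.5 mm now, inside a 40 mm finger gap. The gap doesn't change with grip force, so the pad isn't squeezed. I'll set a moderate grip, settle and hand in.

```bash
python3 -m crank '[[40,0,0,0,0,0,0],[40,0,0,0,0,0,0],[40,0,0,0,0,0,0],[40,0,0,0,0,0,0],[40,0,0,0,0,0,0]]' 18; python3 -c "
from cell import manip; print(manip.sign_off())"
```

```text
clock: 12.95
eef_pos: [505.3, 10.7, 199.9]
eef_rot: [-3.141, 0.0, 2.604]
wrist_force: [-0.4, -5.6, -2.3]
finger_gap: 40.0
finger_force: 18.0
the job is handed in; nothing more can be done
None
```

I handed the job in at 12.95 s, but the hand-in returned no verdict: the pad is seated on the pin, the head is about 108 mm above shut (110 mm is full) and still gripped at 18 N, and the foot is flat on the bench.

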